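Clear the wrench and set a worn cross-slide without backlash

ROBOT

A 6-joint arm with a two-finger parallel gripper is mounted at the origin on the work surface. World frame = base frame: x ahead of the robot, y to its left, z up, the work surface at z = 0. Lengths are in mm, angles in rad, forces in N, time in s.
With the tool pointing down it reaches from about 350 to 775 mm from the base axis. Payload 7.3 kg.
Tool frame: the origin (TCP) lies on the centre line of the jaws, within the pads' length; the fingertips stand finger_overhang ahead of it and the grasp point (between the pads) lies 8 mm behind it (finger_overhang is the distance from the TCP to the fingertips, in mm); z points along the fingers, y is the line along which they close (so a half turn about z gives the same grasp; the last joint's range is limited). The gripper opens to 92 mm and grips with 3 to 60 N. Pads are 19 mm wide; open, the fingers measure 130 mm over their backs; the gripper's body (75 mm by 190 mm) begins 47 mm behind the grasp point.
Start: joints at [-1.351, 0.342, 1.524, -0, 1.275, -0.146], TCP at [187.814, -490.275, 237.741] pointing down, gripper open.
Joint ranges: [-2.53, 2.53], [-0.77, 2.02], [0.04, 2.7], [-1, 4.14], [0.28, 2.66], [-3.11, 3.11]. Speed limits (rad/s): [2.57, 2.57, 3.14, 3.14, 3.14, 3.14].

INTERFACE

Orientations are given as [roll, pitch, yaw] about the fixed x, y, z axes, in that order (R = Rz(yaw) Ry(pitch) Rx(roll)).
In Python, from plant import get_obs, capture, close_job, finger_overhang gives the robot as it stands.
- The arm moves only by the shell command python3 -m inch 'ROWS'. ROWS is JSON, one flat list of numbers, 7 for each row, row after row: the turn, a rotation vector about the tool's x, y, z scaled (see below), then the shift along the tool's x, y, z scaled (see below), then the closure, from -1 (fully open) to 1 (shut). In form: [ax, ay, az, tx, ty, tz, gripper, ax, ay, az, tx, ty, tz, gripper, ...]. A call has 1 to 10 rows; each row shifts and turns the commanded pose from where the row before left it, along the tool's axes as they then stand; what a row does not reach is not made up. The controller multiplies each number of a shift by 0.8 m and each number of a turn by 1.5 rad. A row lasts 1/12 s, in which the tool goes at most 41.7 mm and 7.16 degrees, less where a joint would pass 70% of its speed; a pose out of reach is approached as far as the arm can. A call with a number of a shift or a turn outside -1 to 1 is refused whole. A call with a gripper value outside its range is refused whole. The fingers move at their own pace and stop on an object; the grip force is fixed at half the most. Time passes only in rows, so rows that do not move let the fingers close. It gives the time, the measured TCP pose, the force, the opening and the grip force at its end, in the units of the state.
- get_obs(): the state, without advancing time (a new reading comes with each control period).
- capture(name): name is "side" or "top"; returns a dict with "image" (400x640x3 uint8, red, green, blue), "mtx" (3x3 intrinsics, pixels), "pose" (4x4, takes a point from camera to world coordinates). Camera axes: x right, y up, looking along -z (the intrinsics and any distortion apply to the point x, -y, -z); pixel columns grow to the right and rows downward; lengths in mm; the calibration is good to about 2 mm. A picture is of the moment at which its call begins. There is no depth.
- close_job(): hands the job in; it is judged then, once.
The state is a dict: "time": time; "joint_positions": joint angles; "dq": joint speeds; "tau": joint torques, N m; "tool_pos": TCP position; "tcp_rot": TCP orientation; "contact_force": force on the tool from outside, world axes, zero at the start; "moment": the same for the moment, N m; "grip_width": finger opening in mm; "finger_force": force on a finger pad.
Only numpy, scipy, OpenCV 4.12 (cv2) and the standard library are available. Lean on these libraries where they do the work, as an engineer would, in place of code of your own. Each camera call takes 0.05 s, during which the arm holds its last target. There are 200 camera calls.

TASK

Somebody left a wrench lying across the ways of the little cross-slide: before turning anything, lift it off and lay it flat in the empty part of the open drawer. Then crank the handwheel clockwise (seen from above) until the carriage's pointer is about 5 mm past the index blade, and turn back until the pointer is level with the blade, so that the last movement is towards the handwheel and the play in the worn nut is taken up on the handwheel side. Then let go; do not push the wrench with the carriage, and do not shift the other things on the counter.

Things in the scene. Friction and masses are not known exactly. Their poses are not given: they have to be found in the camera images.
- rig: Fixed cross-slide; origin on the counter under the handwheel axis, x along the slide away from handwheel and robot, z up. Grey gear head 100 x 96 x 75 mm at the origin. Two ways, tops 50 mm above the counter, from x = 50 to 310 mm, outer edges 102 mm apart, with a 50 mm wide channel between them; the screw in it reaches up to 38 mm above the counter
- wheel_axis (a point): On the upright axis of the steel handwheel (124 mm disc, upper face 105 mm above the counter), 140 mm above the counter. Axes as rig
- handle (a point): Middle (140 mm above the counter) of the black upright crank handle on the handwheel: a round grip, 24 mm diameter, from 106 to 166 mm above the counter, 45 mm from the wheel axis. It spins freely about its own axis, so the hand need not turn as it goes round. It takes about 3 N at the handle to turn the wheel, which stays where it is left
- crank (a joint): Angle turned by the handwheel from where it first stood, rad (0 at first), grows clockwise seen from above; one turn moves the nut 24 mm (3.82 mm per rad), clockwise = away from the handwheel. Where the handle stands at first varies. Turns freely from -3 to 20 rad
- nut_dog (a point): Top of the brass nut dog (20 mm long, 18 mm wide) that stands in a 26 mm long window in the carriage, 92 mm above the counter. The nut follows the handwheel exactly; it has 3 mm play either side of the window's middle (6 mm, a quarter turn, in all) and moves the carriage only when it bears on an end of the window; meanwhile the carriage stays put. Axes as rig
- carriage: Steel carriage sliding on the ways: 70 mm long, 100 mm wide, 35 mm high, with a strip at its outer end up to 90 mm above the counter. Origin on the ways' tops under the window's middle, about 95 mm from the wheel axis at first; its outer end is then about 55 mm from the wrench's centre line. Axes as rig. Driven only by the nut
- pointer (a point): Tip of the thin pointer (3 mm) on the carriage's right side (seen from the handwheel), 89 mm above the counter, level along the slide with the middle of the window, 35 mm behind the carriage's outer end. Axes as rig
- index_mark (a point): Tip of the upright steel index blade (3 mm thick) on a block on the rail beside the carriage, 89 mm above the counter (the blade rises to 98 mm), fixed. Axes as rig; the pointer passes it with a 3 mm gap. At first it is about 33 to 57 mm beyond the pointer, away from the handwheel
- wrench_mid (a point): Centre (half-way up) of the loose steel wrench, 151 mm long, 12 mm thick, about 0.3 kg, lying flat across both ways beyond the carriage. Its x axis runs along the wrench (ring end 38 mm wide at -x, open jaw 40 mm wide at +x); the bar between, 80 mm long, is 20 mm wide
- drawer_space (a point): On the floor (14 mm above the counter) of the shallow open wooden drawer, middle of its empty part. x: into the drawer unit, away from the robot; y left; z up. Free floor: from the front board's inner face at x = -60 mm to beyond the unit's edge, y from -96 to +95 mm, where three brass springs lie (36 mm above the counter). Drawer slides with 8 N friction
- unit: Fixed wooden drawer unit; axes as drawer_space, origin on the counter; its top board, 88 mm above the counter, spans x = 70 to 300 mm, y = -155 to 155 mm. The drawer stands 140 to 165 mm out of it: front board up to 72 mm, side walls up to 53 mm above the counter
- regulator: Bystander: aluminium gas regulator, 88 mm over its brass ports, 95 mm high, beside the handwheel; origin under its centre
- spray: Bystander: tall bottle, 60 mm diameter, 190 mm high, beside the drawer; origin under its centre
- cap: Bystander: yellow safety cap, 72 mm wide, 60 mm high, on top of the drawer unit; origin under its centre
- gauge: Bystander: round chrome gauge, 68 mm, lying on top of the drawer unit; origin under its centre
- diaphragm: Bystander: rubber disc, 84 mm, 8 mm thick, on top of the drawer unit; origin under its centre
- tin: Bystander: tin, 76 mm diameter, 110 mm high, on the counter to the left; origin under its centre
- driver: Bystander: screwdriver, 180 mm, on the counter to the right; origin under its middle
Things that resemble listed ones, but are neither listed nor needed, are in the scene too. Leave any purple or yellow look-alike of the part that bears wrench_mid alone.

How it is judged:
By the outcome, as a careful person would: the job done as asked, in the order asked, and still so for the second after the job is handed in, with the robot touching nothing.
It also fails if it takes over 72 s, if anything falls off the work surface, if the arm or the gripper's body presses on something with over 40 N, if the wrist force passes 120 N, or if a joint passes its speed limit or range.

## Working session

There is one attempt and no reset: what is moved stays moved. The work goes in short steps, Python scripts to look and compute and a shell command to move; the robot and the scene stay as the last step left them, time stands still between calls to the robot, and variables do not carry over. Pictures are saved under pics/ and viewed, at most 10 in all, crops included, and the job is handed in when it is done.

```bash
ls; mkdir -p pics
python3 - <<'E'
from plant import *
import cv2
print(finger_overhang); o=get_obs(); print(o)
for n in("side","top"):
    c=capture(n); cv2.imwrite(f"pics/{n}0.png",c["image"][:,:,::-1]); print(c["mtx"],c["pose"],[k for k in c])
E
```

```text
pics
11.0
{'time': 0.0, 'joint_positions': array([-1.35099170e+00,  3.42761130e-01,  1.52500737e+00, -2.31753331e-05,
        1.27542519e+00, -1.45969212e-01]), 'dq': array([ 0.00112161,  0.00046041,  0.00257462, -0.00113601,  0.0019028 ,
        0.00068831]), 'tau': array([-2.00784125e-03, -4.31250823e+01, -2.44222015e+01,  7.15545123e-02,
        5.58232516e-02, -1.10853248e-04]), 'tool_pos': array([ 187.72025983, -489.86904207,  237.02839715]), 'tcp_rot': array([-3.14000542e+00, -2.10947221e-04,  3.65780430e-01]), 'contact_force': array([ 1.29831326, -0.08082737,  0.36421006]), 'moment': array([-0.06013571, -0.01196928, -0.00639758]), 'finger_force': 0.0, 'grip_width': 91.96984806883374}
[[449.90615644   0.         322.56593253]
 [  0.         449.90615644 203.83117062]
 [  0.           0.           1.        ]] [[-9.96341589e-01  5.66813334e-02 -6.39582965e-02  4.04045177e+02]
 [-8.52089244e-02 -6.01536842e-01  7.94287647e-01  1.23734304e+03]
 [ 6.54801121e-03  7.96831635e-01  6.04165929e-01  1.06851596e+03]
 [ 0.00000000e+00  0.00000000e+00  0.00000000e+00  1.00000000e+00]] ['image', 'mtx', 'pose']
[[498.66269458   0.         317.76313407]
 [  0.         498.66269458 193.32958028]
 [  0.           0.           1.        ]] [[ 8.92079359e-03  9.84140212e-01 -1.77167891e-01  2.08675264e+02]
 [-9.99925703e-01  7.30747953e-03 -9.75654410e-03 -9.65556821e+00]
 [-8.30715664e-03  1.77241764e-01  9.84132282e-01  1.60294250e+03]
 [ 0.00000000e+00  0.00000000e+00  0.00000000e+00  1.00000000e+00]] ['image', 'mtx', 'pose']
```

View pics/side0.png

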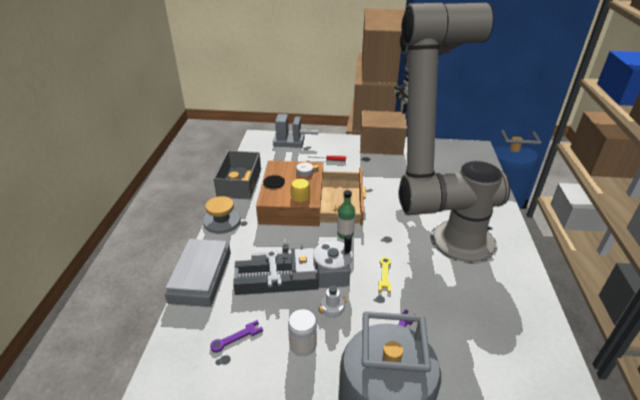

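View pics/top0.png

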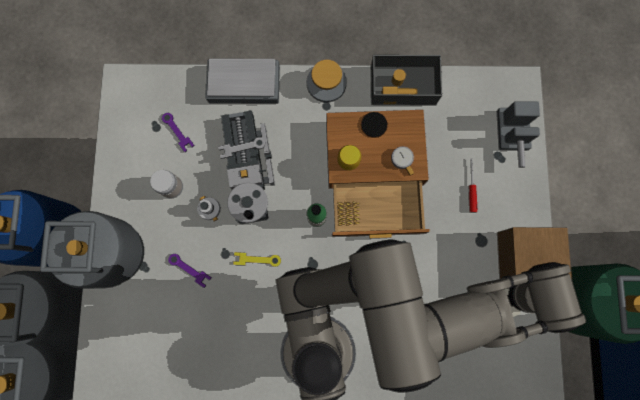

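The side view shows the rig around (290,268), with the drawer at (340,195). The top view shows the rig at (245,160), the handwheel at (247,203) and the drawer at (380,208), with its springs at (347,213).

There are four wrench candidates in the top view: steel (242,147), purple (176,131), purple (188,268) and yellow (256,260). Only the steel one lies across the ways, so I'll check it in one enlarged crop.

```bash
cat > h.py <<'E'
import numpy as np, cv2
from plant import *
def ray(c,u,v):
    K,P=c["mtx"],c["pose"]
    d=P[:3,:3]@np.array([(u-K[0,2])/K[0,0],-(v-K[1,2])/K[1,1],-1]); return P[:3,3],d
def onz(c,u,v,z):
    p,d=ray(c,u,v); return p+d*(z-p[2])/d[2]
def proj(c,X):
    q=c["pose"][:3,:3].T@(np.array(X,float)-c["pose"][:3,3]); K=c["mtx"]
    return K[0,0]*q[0]/-q[2]+K[0,2], K[1,1]*-q[1]/-q[2]+K[1,2]
E
python3 - <<'E'
import cv2,numpy as np
a=cv2.imread("pics/top0.png")[103:228,200:290]; b=cv2.imread("pics/side0.png")[232:300,228:358]
A=cv2.resize(a,None,fx=4.4,fy=4.4,interpolation=3); B=cv2.resize(b,None,fx=3,fy=3,interpolation=3)
o=np.zeros((560,790,3),np.uint8); o[:A.shape[0],:A.shape[1]]=A; o[:B.shape[0],400:400+B.shape[1]]=B
cv2.imwrite("pics/crop1.png",o); print(A.shape,B.shape)
E
```

```text
(550, 396, 3) (204, 390, 3)
```

View pics/crop1.png

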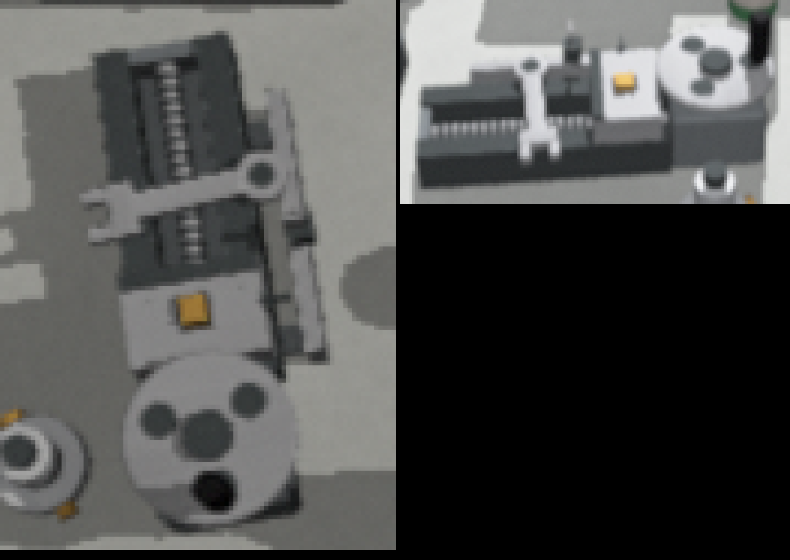

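The crop confirms it: the grey steel wrench lies across both ways, with its ring at crop (262,174) and its jaw at (108,212). The handle is at (213,490), the pointer at about (278,298) and the index block at about (300,232). Next I'll convert these to world positions.

Run:
```python
from h import *
np.set_printoptions(precision=1,suppress=True)
c=capture("top"); s=capture("side")
f=lambda x,y,z:onz(c,x/4.4+200,y/4.4+103,z)
g=lambda x,y,z:onz(s,(x-400)/3+228,y/3+232,z)
w=f(210,437,105);print("wheel disc",w, "hub",f(207,434,112), "side",g(708,68,105))
r=f(262,174,62);j=f(112,211,62);print("ring",r,"jaw",j)
print("side ring",g(530,65,62),"jaw",g(540,150,62))
print("handle top",f(213,490,166))
print("dog",f(193,310,92),"ptr",f(282,298,89),"idx block",f(300,232,60),f(300,232,98))
print("slide far L/R",f(95,55,50),f(232,36,50),"near L",f(122,285,50))
a=np.arctan2(*(f(193,310,92)-w)[1::-1]);print("yaw",a)
# drawer
h=lambda u,v,z:onz(c,u,v,z)
for n,p in dict(FL=(334,234,72),FR=(427,232,72),unitNL=(328,185,88),unitNR=(427,182,88),unitFL=(327,112,88),unitFR=(424,111,88),spr=(358,212,36),spray=(317,212,190)).items(): print(n,h(*p))
```

```text
wheel disc [448.9 218.3 105. ] hub [449.9 219.4 112. ] side [459.  226.9 105. ]
ring [649.9 193.5  62. ] jaw [621.4 301.7  62. ]
side ring [652.5 194.8  62. ] jaw [621.  315.6  62. ]
handle top [403.7 205.8 166. ]
dog [541.7 235.3  92. ] ptr [551.5 173.1  89. ] idx block [607.1 164.9  60. ] [597.3 160.6  98. ]
slide far L/R [743.8 321.7  50. ] [759.2 220.5  50. ] near L [569.2 294.5  50. ]
yaw 0.1819284536010629
FL [357.6 -45.5  72. ]
FR [ 366.1 -331.    72. ]
unitNL [507.8 -26.1  88. ]
unitNR [ 519.5 -332.3   88. ]
unitFL [744.4 -21.7  88. ]
unitFR [ 749.6 -329.6   88. ]
spr [ 431.6 -122.2   36. ]
spray [408.8   6.1 190. ]
```

```bash
python3 -m inch '[0,0,0,0.038,-0.03,0,0.1, 0,0,0,0.038,-0.03,0,0.1, 0,0,0,0.038,-0.03,0,0.1, 0,0,0,0.038,-0.03,0,0.1, 0,0,0,0.038,-0.03,0,0.1, 0,0,0,0.038,-0.03,0,0.1, 0,0,0,0.038,-0.03,0,0.1, 0,0,0,0.038,-0.03,0,0.1, 0,0,0,0.038,-0.03,0,0.1, 0,0,0,0.038,-0.03,0,0.1]' && python3 -m inch '[0,0,0,0.038,-0.03,0,0.1, 0,0,0,0.038,-0.03,0,0.1, 0,0,0,0.038,-0.03,0,0.1, 0,0,0,0.038,-0.03,0,0.1, 0,0,0,0.038,-0.03,0,0.1, 0,0,0,0.038,-0.03,0,0.1, 0,0,0,0.038,-0.03,0,0.1, 0,0,0,0.038,-0.03,0,0.1, 0,0,0,0.038,-0.03,0,0.1, 0,0,0,0.038,-0.03,0,0.1]'
python3 -m inch '[0,0,-0.08,0,0,0,0.1, 0,0,-0.08,0,0,0,0.1, 0,0,-0.08,0,0,0,0.1, 0,0,-0.08,0,0,0,0.1, 0,0,-0.08,0,0,0,0.1, 0,0,-0.08,0,0,0,0.1, 0,0,-0.08,0,0,0,0.1, 0,0,-0.08,0,0,0,0.1, 0,0,-0.08,0,0,0,0.1, 0,0,-0.08,0,0,0,0.1]'; python3 -m inch '[0,0,-0.08,0,0,0,0.1, 0,0,-0.08,0,0,0,0.1,0,0,0,0,0,0,0.1]'
```

```text
time: 1.03
tool_pos: [386.4, -155.6, 237.8]
tcp_rot: [3.141, -0.0, 0.366]
contact_force: [0.3, -0.6, 0.3]
grip_width: 41.7
finger_force: 0.0
time: 1.87
tool_pos: [584.4, 177.4, 237.4]
tcp_rot: [3.142, 0.0, 0.366]
contact_force: [1.0, -1.2, -0.1]
grip_width: 41.3
finger_force: 0.0
time: 2.7
tool_pos: [583.8, 175.4, 237.3]
tcp_rot: [-3.141, 0.0, 1.572]
contact_force: [-0.4, 0.5, 0.0]
grip_width: 41.3
finger_force: 0.0
time: 2.95
tool_pos: [583.7, 175.4, 237.4]
tcp_rot: [-3.141, 0.0, 1.81]
contact_force: [0.1, 0.5, -0.6]
grip_width: 41.3
finger_force: 0.0
```

```bash
python3 -m inch '[0,0,-0.004,0.024,0.028,0,0.1, 0,0,-0.004,0.024,0.028,0,0.1, 0,0,-0.004,0.024,0.028,0,0.1, 0,0,0,0,0,0.04,0.1, 0,0,0,0,0,0.04,0.1, 0,0,0,0,0,0.04,0.1, 0,0,0,0,0,0.03,0.1, 0,0,0,0,0,0,0.1, 0,0,0,0,0,0,0.1]'
python3 - <<'E'
from h import *
t=capture("top");s=capture("side")
a=t["image"][100:230,195:295,::-1]; b=s["image"][225:305,220:360,::-1]
A=cv2.resize(a,None,fx=4,fy=4,interpolation=3); B=cv2.resize(b,None,fx=2.8,fy=2.8,interpolation=3)
o=np.zeros((520,800,3),np.uint8); o[:A.shape[0],:A.shape[1]]=A; o[:B.shape[0],402:402+B.shape[1]]=B
cv2.imwrite("pics/p2.png",o)
E
```

```text
time: 3.7
tool_pos: [634.8, 247.3, 116.6]
tcp_rot: [-3.139, 0.0, 1.821]
contact_force: [0.7, -0.0, 0.8]
grip_width: 41.3
finger_force: 0.0
```

View pics/p2.png

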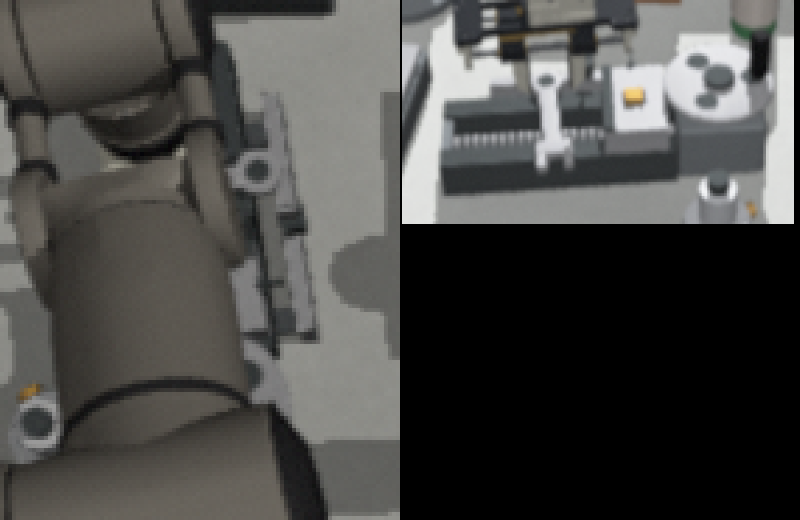

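The side view shows the open fingers, at crop (525,75) and (580,75), straddling the wrench bar at (550,110) and clear of the carriage at (612,80). I'll descend, grip and lift.

```bash
python3 -m inch '[0,0,0,0,0,0.022,0.1, 0,0,0,0,0,0.022,0.1, 0,0,0,0,0,0.021,0.1, 0,0,0,0,0,0,0.1, 0,0,0,0,0,0,1, 0,0,0,0,0,0,1, 0,0,0,0,0,0,1, 0,0,0,0,0,0,1, 0,0,0,0,0,0,1, 0,0,0,0,0,0,1]'; python3 -m inch '[0,0,0,0,0,0,1, 0,0,0,0,0,0,1, 0,0,0,0,0,-0.01,1, 0,0,0,0,0,-0.02,1, 0,0,0,0,0,0,1]'
```

```text
time: 4.63
tool_pos: [637.2, 247.9, 68.0]
tcp_rot: [3.136, 0.0, 1.824]
contact_force: [1.9, -0.4, 6.5]
grip_width: 19.6
finger_force: 30.0
time: 5.05
tool_pos: [636.0, 247.6, 92.1]
tcp_rot: [3.139, 0.0, 1.824]
contact_force: [1.0, 0.4, -2.2]
grip_width: 19.2
finger_force: 30.0
```

```bash
python3 -m inch '[0,0,0,0,0,-0.03,1, 0,0,0,0,0,-0.03,1, 0,0,0,0,0,-0.03,1, 0,0,0,0,0,-0.03,1, 0,0,0,0,0,-0.03,1, 0,0,0,0,0,-0.03,1]'
python3 -m inch '[0,0,0,-0.0124,-0.0102,0,1, 0,0,0,-0.0248,-0.0204,0,1, 0,0,0,-0.0248,-0.0204,0,1, 0,0,0,-0.0248,-0.0204,0,1, 0,0,0,-0.0248,-0.0204,0,1, 0,0,0,-0.0248,-0.0204,0,1, 0,0,0,-0.0248,-0.0204,0,1, 0,0,0,-0.0248,-0.0204,0,1, 0,0,0,-0.0248,-0.0204,0,1, 0,0,0,-0.0248,-0.0204,0,1]'
python3 -m inch '[0,0,0,-0.0248,-0.0204,0,1, 0,0,0,-0.0248,-0.0204,0,1, 0,0,0,-0.0248,-0.0204,0,1, 0,0,0,-0.0248,-0.0204,0,1, 0,0,0,-0.0248,-0.0204,0,1, 0,0,0,-0.0248,-0.0204,0,1, 0,0,0,-0.0248,-0.0204,0,1, 0,0,0,-0.0248,-0.0204,0,1, 0,0,0,-0.0248,-0.0204,0,1, 0,0,0,-0.0248,-0.0204,0,1]'
python3 -m inch '[0,0,0.03,-0.0124,-0.0102,0,1, 0,0,0.04,0,0,0,1, 0,0,0.04,0,0,0,1, 0,0,0.04,0,0,0,1, 0,0,0,0,0,0,1]'
python3 - <<'E'
from h import *
t=capture("top");s=capture("side")
a=t["image"][150:260,300:450,::-1]; b=s["image"][130:250,240:390,::-1]
A=cv2.resize(a,None,fx=3.4,fy=3.4,interpolation=3); B=cv2.resize(b,None,fx=4,fy=4,interpolation=3)[:, :]
B=cv2.resize(b,None,fx=3.2,fy=3.2,interpolation=3)
o=np.zeros((600,800,3),np.uint8); B=B[:,:480]
cv2.imwrite("pics/p3.png",B); cv2.imwrite("pics/p3t.png",A)
E
```

```text
time: 5.55
tool_pos: [634.6, 247.2, 233.7]
tcp_rot: [-3.139, 0.0, 1.824]
contact_force: [0.2, 0.2, -3.6]
grip_width: 19.3
finger_force: 30.0
time: 6.38
tool_pos: [531.1, 25.2, 232.9]
tcp_rot: [-3.14, -0.001, 1.824]
contact_force: [0.6, -0.1, -3.8]
grip_width: 18.8
finger_force: 30.0
time: 7.22
tool_pos: [422.9, -207.4, 233.2]
tcp_rot: [-3.141, -0.001, 1.824]
contact_force: [-0.5, 1.0, -3.3]
grip_width: 19.5
finger_force: 30.0
time: 7.63
tool_pos: [418.1, -218.2, 233.1]
tcp_rot: [-3.14, -0.001, 1.596]
contact_force: [-0.2, 0.5, -4.1]
grip_width: 19.6
finger_force: 30.0
```

View pics/p3.png

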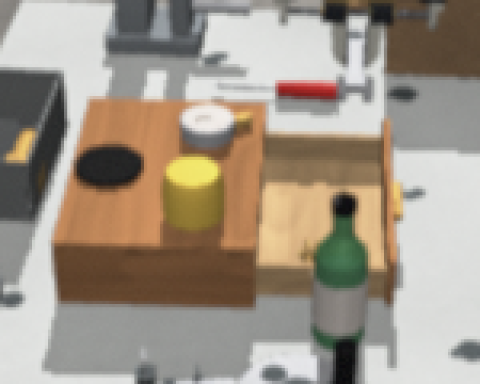

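The side view shows the held wrench above the drawer, at crop (357,60). The drawer is empty apart from the springs, the front board's inner edge is at about (385,200) and the unit's front edge runs (266,102) to (257,248).

Run:
```python
from h import *
np.set_printoptions(precision=1,suppress=True)
s=capture("side")
g=lambda x,y,z:onz(s,x/3.2+240,y/3.2+130,z)
print("board in far/near",g(384,125,72),g(387,265,72),"unit edge",g(266,102,88),g(257,248,88))
print("board out",g(391,122,72)); print("inner far wall top",g(270,137,53),g(384,137,53),"spr R tip",g(303,250,25))
```

```text
board in far/near [ 377.3 -321.4   72. ] [368.4 -32.7  72. ] unit edge [ 529.9 -336.5   88. ] [514.  -29.4  88. ]
board out [ 368.5 -329.4   72. ]
inner far wall top [ 522.1 -308.7   53. ] [ 376.2 -322.6   53. ] spr R tip [ 466.4 -112.    25. ]
```

```bash
python3 -m inch '[0,0,0,0,0,0.03,1, 0,0,0,0,0,0.04,1, 0,0,0,0,0,0.04,1, 0,0,0,0,0,0.04,1, 0,0,0,0,0,0.03,1, 0,0,0,0,0,0.02,1, 0,0,0,0,0,0.02,1, 0,0,0,0,0,0.01,1, 0,0,0,0,0,0,1, 0,0,0,0,0,0,1]'; python3 -m inch '[0,0,0,0,0,0.007,1, 0,0,0,0,0,0.006,1, 0,0,0,0,0,0.003,1, 0,0,0,0,0,0,1, 0,0,0,0,0,0,1]'
```

```text
time: 8.62
tool_pos: [418.9, -218.5, 49.9]
tcp_rot: [-3.141, -0.0, 1.6]
contact_force: [0.8, 0.5, -3.3]
grip_width: 19.0
finger_force: 30.0
time: 9.03
tool_pos: [418.7, -218.5, 37.0]
tcp_rot: [3.142, 0.0, 1.599]
contact_force: [-0.5, -0.4, -3.9]
grip_width: 18.8
finger_force: 30.0
```

```bash
python3 -m inch '[0,0,0,0,0,0.002,1, 0,0,0,0,0,0.002,1, 0,0,0,0,0,0,1]'; python3 -m inch '[0,0,0,0,0,0.0015,1, 0,0,0,0,0,0.0015,1, 0,0,0,0,0,0,1]'
```

```text
time: 9.28
tool_pos: [418.6, -218.4, 33.6]
tcp_rot: [-3.141, -0.0, 1.599]
contact_force: [-0.5, -0.2, -3.2]
grip_width: 19.3
finger_force: 30.0
time: 9.53
tool_pos: [418.8, -218.6, 31.9]
tcp_rot: [3.141, 0.0, 1.599]
contact_force: [-2.4, 1.1, 4.1]
grip_width: 19.3
finger_force: 30.0
```

```bash
python3 -m inch '[0,0,0,0,0,0,0.4, 0,0,0,0,0,0,0.35, 0,0,0,0,0,0,0.35, 0,0,0,0,0,-0.01,0.35, 0,0,0,0,0,-0.02,0.35, 0,0,0,0,0,-0.04,0.35, 0,0,0,0,0,-0.04,0.35, 0,0,0,0,0,-0.04,0.35, 0,0,0,0,0,-0.04,0.35, 0,0,0,0,0,-0.04,0.2]'; python3 -m inch '[0,0,0,0,0,-0.02,0.2, 0,0,0,0,0,0,0]'
```

```text
time: 10.37
tool_pos: [418.4, -218.2, 217.6]
tcp_rot: [3.141, 0.0, 1.599]
contact_force: [-0.3, -0.9, -0.4]
grip_width: 32.9
finger_force: 0.0
time: 10.53
tool_pos: [420.3, -219.5, 235.9]
tcp_rot: [3.135, 0.005, 1.599]
contact_force: [-0.5, -0.5, -0.4]
grip_width: 39.7
finger_force: 0.0
```

```bash
python3 -m inch '[0,0,0,0.022,0,0,-0.4, 0,0,0,0.044,0,0,-0.4, 0,0,0,0.044,0,0,-0.4, 0,0,0,0.044,0,0,-0.4, 0,0,0,0.044,0,0,-0.4, 0,0,0,0.044,0,0,-0.4, 0,0,0,0.044,0,0,-0.4, 0,0,0,0.044,0,0,-0.4, 0,0,0,0.044,0,0,-0.4, 0,0,0,0.044,0,0,-0.4]'; python3 -m inch '[0,0,0,0.044,-0.003,0,-0.4, 0,0,0,0.044,-0.002,0,-0.4, 0,0,0,0.025,0,0,-0.4, 0,0,0,0,0,0,-0.4]'
python3 - <<'E'
from h import *
t=capture("top");s=capture("side")
a=t["image"][165:245,300:440,::-1]; b=s["image"][150:300,220:370,::-1]
A=cv2.resize(a,None,fx=2.8,fy=2.8,interpolation=3); B=cv2.resize(b,None,fx=2.6,fy=2.6,interpolation=3)
o=np.zeros((400,800,3),np.uint8); o[:A.shape[0],:A.shape[1]]=A; o[:B.shape[0],402:402+B.shape[1]]=B
cv2.imwrite("pics/p4.png",o)
E
```

```text
time: 11.37
tool_pos: [408.4, 117.4, 230.8]
tcp_rot: [-3.141, 0.0, 1.599]
contact_force: [1.2, -0.8, -0.4]
grip_width: 64.3
finger_force: 0.0
time: 11.7
tool_pos: [401.8, 209.2, 230.6]
tcp_rot: [-3.14, -0.001, 1.603]
contact_force: [-0.8, -0.7, -0.7]
grip_width: 64.2
finger_force: 0.0
```

View pics/p4.png

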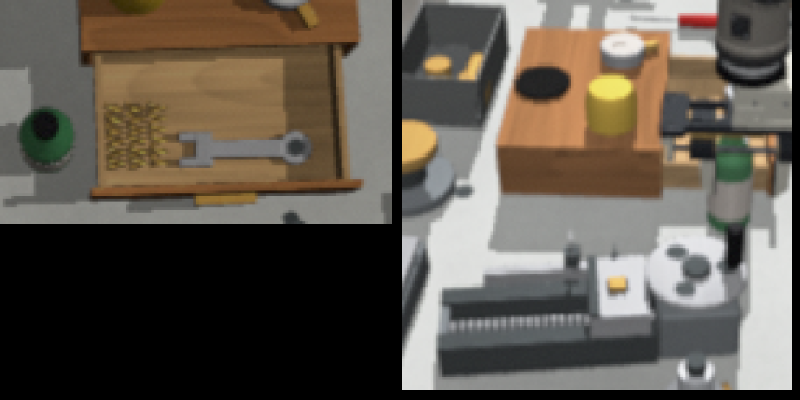

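The wrench lies flat in the drawer's empty part: jaw at left-crop (195,150), ring at (295,148), clear of the springs' edge at x≈165. In the right crop the handle top is at (735,232), the pointer at (614,250) and the blade at (572,240).

Run:
```python
from h import *
np.set_printoptions(precision=1,suppress=True)
s=capture("side")
im=s["image"].astype(int); m=(im.max(2)<35); m[:, :335]=0; m[:,362:]=0; m[:232]=0; m[258:]=0
v,u=np.nonzero(m); print(len(u),u.min(),u.max(),v.min(),v.max())
for r in range(v.min(),v.max()+1): print(r,u[v==r].min(),u[v==r].max(),end=' ; ')
print(onz(s,348.1,239.2,166), onz(s,u.mean(),v.mean(),136))
```

```text
69 345 350 238 252
238 345 345 ; 239 345 350 ; 240 345 350 ; 241 345 350 ; 242 345 350 ; 243 345 350 ; 244 346 350 ; 245 345 349 ; 246 345 349 ; 247 345 349 ; 248 345 349 ; 249 345 349 ; 250 345 349 ; 251 345 348 ; 252 346 347 ; [408.  219.2 166. ] [409.9 212.2 136. ]
```

```bash
python3 -m inch '[0,0,0,-0.002,0.006,0.02,-0.4, 0,0,0,0,0,0.035,-0.4, 0,0,0,0,0,0.035,-0.4, 0,0,0,0,0,0.02,-0.4, 0,0,0,0,0,0.013,-0.4, 0,0,0,0,0,0,-0.4]'; python3 -m inch '[0,0,0,0,0,0,0.1, 0,0,0,0,0,0,0.4, 0,0,0,0,0,0,0.6, 0,0,0,0,0,0,1, 0,0,0,0,0,0,1, 0,0,0,0,0,0,1]'
```

```text
time: 12.35
tool_pos: [406.4, 202.7, 130.7]
tcp_rot: [-3.137, 0.002, 1.597]
contact_force: [-0.8, -0.8, -0.6]
grip_width: 64.4
finger_force: 0.0
time: 12.85
tool_pos: [407.8, 204.7, 133.3]
tcp_rot: [3.141, -0.0, 1.599]
contact_force: [-1.0, 0.2, 0.0]
grip_width: 28.9
finger_force: 0.0
```

```bash
python3 -m inch '[0,0,0,0,0,0,1, 0,0,0,0,0,0,1, 0,0,0,0,0,0,1]'
python3 - <<'E'
from h import *
t=capture("top")
cv2.imwrite("pics/p5.png",cv2.resize(t["image"][120:220,200:300,::-1],None,fx=5,fy=5,interpolation=3))
E
```

```text
time: 13.1
tool_pos: [408.7, 204.8, 133.2]
tcp_rot: [3.139, -0.0, 1.599]
contact_force: [6.5, 0.8, -2.2]
grip_width: 23.3
finger_force: 30.0
```

View pics/p5.png

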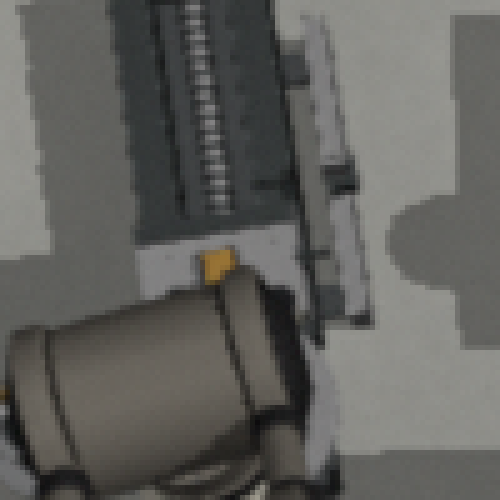

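The grip closed on the handle at 23.3 mm. The crop shows the pointer at about (320,255), the blade and block at about (340,180) and the dog at (218,265). I'll work out circle steps and try 60° first.

```bash
cat >> h.py <<'E'
def arc(C,phi0,step,n,R=45.,yaw=1.599):
    a=phi0+step*np.arange(n+1); P=np.c_[C[0]+R*np.cos(a),C[1]+R*np.sin(a)]; d=np.diff(P,axis=0)
    c,s=np.cos(yaw),np.sin(yaw)
    for dx,dy in d: print("%.4f,%.4f"%((c*dx+s*dy)/800,(s*dx-c*dy)/800),end='  ')
    print()
E
python3 -c "
from h import *
C=(452,218);p=np.arctan2(204.8-218,408.7-452);arc(C,p,-np.radians(15),4)
t=capture('top');print(proj(t,(560,172,89)))"
```

```text
0.0145,-0.0020  0.0146,0.0018  0.0136,0.0055  0.0117,0.0089  
(np.float64(264.5152294410171), np.float64(168.05961604522608))
```

```bash
python3 -m inch '[0,0,0,0.0145,-0.002,0,1, 0,0,0,0.0146,0.0018,0,1, 0,0,0,0,0,0,1, 0,0,0,0,0,0,1]';python3 -m inch '[0,0,0,0.0136,0.0055,0,1, 0,0,0,0.0117,0.0089,0,1, 0,0,0,0,0,0,1, 0,0,0,0,0,0,1]'
```

```text
time: 13.53
tool_pos: [409.3, 228.3, 133.1]
tcp_rot: [3.136, -0.0, 1.599]
contact_force: [10.5, -1.7, -5.6]
grip_width: 23.6
finger_force: 29.9
time: 13.87
tool_pos: [420.5, 247.3, 133.0]
tcp_rot: [3.137, 0.003, 1.6]
contact_force: [11.7, -9.0, -4.0]
grip_width: 23.4
finger_force: 30.0
```

```bash
python3 -m inch '[0,0,0,-0.0025,0.00375,0,1, 0,0,0,0,0,0,1]'
python3 - <<'E'
from h import *
from scipy.optimize import least_squares
o=get_obs()['tool_pos'];print(o)
P=np.array([(408.7,204.8),(409.3,228.3),(420.5,247.3),o[:2]])
for n in (3,4):
  r=least_squares(lambda c:np.hypot(*(P[:n]-c).T)-45,(451,218));print(r.x,r.fun)
C=r.x;p=np.arctan2(o[1]-C[1],o[0]-C[0]);print(p);arc(C,p,-np.radians(20),9)
E
```

```text
time: 14.03
tool_pos: [420.9, 246.8, 133.2]
tcp_rot: [-3.141, -0.001, 1.598]
contact_force: [0.6, 1.9, 3.2]
grip_width: 23.3
finger_force: 30.0
[420.88868786 246.80247526 133.19845482]
[452.41805678 215.54862999] [ 0.02001261 -0.03596707  0.02123772]
[452.43650457 215.18961571] [-0.04640229  0.08481122  0.28815633 -0.33863383]
2.3551646909638517
0.0107,0.0163  0.0045,0.0190  -0.0023,0.0194  -0.0088,0.0175  -0.0142,0.0134  -0.0179,0.0077  -0.0195,0.0011  -0.0187,-0.0056  -0.0157,-0.0117
```

```bash
python3 -m inch '[0,0,0,0.0107,0.0163,0,1, 0,0,0,0.0045,0.019,0,1, 0,0,0,-0.0023,0.0194,0,1, 0,0,0,-0.0088,0.0175,0,1, 0,0,0,0,0,0,1]'; python3 -m inch '[0,0,0,-0.0142,0.0134,0,1, 0,0,0,-0.0179,0.0077,0,1, 0,0,0,-0.0195,0.0011,0,1, 0,0,0,-0.0187,-0.0056,0,1, 0,0,0,-0.0157,-0.0117,0,1, 0,0,0,0,0,0,1, 0,0,0,0,0,0,1]'
```

```text
time: 14.45
tool_pos: [480.2, 251.0, 133.3]
tcp_rot: [3.14, 0.0, 1.598]
contact_force: [3.1, 0.1, 5.9]
grip_width: 23.5
finger_force: 30.0
time: 15.03
tool_pos: [483.3, 181.9, 133.3]
tcp_rot: [-3.141, 0.001, 1.598]
contact_force: [-0.4, -2.4, 6.0]
grip_width: 23.4
finger_force: 30.0
```

Run:
```python
from h import *
from scipy.optimize import least_squares
o=get_obs()['tool_pos']
P=np.array([(408.7,204.8),(409.3,228.3),(420.9,246.8),(480.2,251.0),o[:2]])
r=least_squares(lambda c:np.hypot(*(P-c).T)-45,(451,218));print(r.x,r.fun)
C=r.x;p=np.arctan2(o[1]-C[1],o[0]-C[0]);print(p);arc(C,p,-np.radians(20),18)
t=capture("top");s=capture("side");np.save("t1.npy",t["image"]);np.save("s1.npy",s["image"])
```

```text
[452.6361033  215.10020239] [ 0.12732367  0.30179363 -0.14403695  0.26106351  0.22355866]
-0.8245795870731373
-0.0101,-0.0167  -0.0038,-0.0192  0.0030,-0.0193  0.0094,-0.0171  0.0147,-0.0129  0.0182,-0.0070  0.0195,-0.0004  0.0185,0.0063  0.0152,0.0123  0.0101,0.0167  0.0038,0.0192  -0.0030,0.0193  -0.0094,0.0171  -0.0147,0.0129  -0.0182,0.0070  -0.0195,0.0004  -0.0185,-0.0063  -0.0152,-0.0123
```

```bash
python3 -m inch '[0,0,0,-0.0101,-0.0167,0,1, 0,0,0,-0.0038,-0.0192,0,1, 0,0,0,0.003,-0.0193,0,1, 0,0,0,0.0094,-0.0171,0,1, 0,0,0,0.0147,-0.0129,0,1, 0,0,0,0.0182,-0.007,0,1, 0,0,0,0.0195,-0.0004,0,1, 0,0,0,0.0185,0.0063,0,1, 0,0,0,0.0152,0.0123,0,1]'; python3 -m inch '[0,0,0,0.0101,0.0167,0,1, 0,0,0,0.0038,0.0192,0,1, 0,0,0,-0.003,0.0193,0,1, 0,0,0,-0.0094,0.0171,0,1, 0,0,0,-0.0147,0.0129,0,1, 0,0,0,-0.0182,0.007,0,1, 0,0,0,-0.0195,0.0004,0,1, 0,0,0,-0.0185,-0.0063,0,1, 0,0,0,-0.0152,-0.0123,0,1, 0,0,0,0,0,0,1]'
python3 - <<'E'
from h import *
o=get_obs()['tool_pos'];C=(452.6,215.1);print(np.arctan2(o[1]-C[1],o[0]-C[0]),np.hypot(o[0]-C[0],o[1]-C[1]))
t=capture("top");s=capture("side");np.save("t2.npy",t["image"]);np.save("s2.npy",s["image"])
A=[cv2.resize(np.load(f)[y:y+60,x:x+50,::-1],None,fx=8,fy=8,interpolation=0) for f,x,y in (("t1.npy",240,125),("t2.npy",240,125))]
# side: align same width
B=[cv2.resize(np.load(f)[232:262,265:345,::-1],None,fx=5,fy=4,interpolation=0) for f in("s1.npy","s2.npy")]
cv2.imwrite("pics/p6.png",np.vstack([np.hstack(A),np.hstack(B)]))
E
```

```text
time: 15.88
tool_pos: [422.4, 249.0, 133.0]
tcp_rot: [-3.141, 0.002, 1.6]
contact_force: [5.0, -10.4, -0.1]
grip_width: 23.3
finger_force: 30.0
time: 16.72
tool_pos: [483.0, 181.5, 133.3]
tcp_rot: [-3.141, 0.001, 1.598]
contact_force: [-2.0, -1.5, 4.4]
grip_width: 23.4
finger_force: 30.0
-0.8343517791123453 45.292527530440694
```

View pics/p6.png

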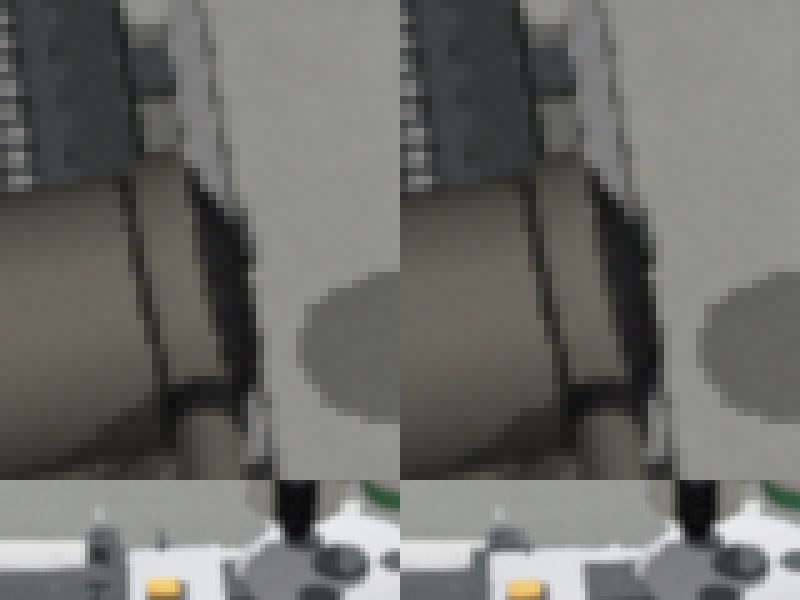

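The side strip shows the dog moving from crop x 163 to 123 (8 px, 24 mm) in one turn, with the pointer still short of the blade by about 13 mm. The arm hides the top view here, so I'll crank 140° further, to where the view is open.

```bash
python3 -m inch '[0,0,0,-0.0101,-0.0167,0,1, 0,0,0,-0.0038,-0.0192,0,1, 0,0,0,0.003,-0.0193,0,1, 0,0,0,0.0094,-0.0171,0,1, 0,0,0,0.0147,-0.0129,0,1, 0,0,0,0.0182,-0.007,0,1, 0,0,0,0.0195,-0.0004,0,1, 0,0,0,0,0,0,1, 0,0,0,0,0,0,1]'
python3 - <<'E'
from h import *
o=get_obs()['tool_pos'];C=(452.6,215.1);print(np.arctan2(o[1]-C[1],o[0]-C[0]))
t=capture("top");s=capture("side");np.save("t3.npy",t["image"]);np.save("s3.npy",s["image"])
a=cv2.imread("pics/top0.png")[135:185,250:285]
A=[cv2.resize(x,None,fx=8,fy=8,interpolation=0) for x in (a,t["image"][135:185,250:285,::-1])]
s0=cv2.imread("pics/side0.png")
B=[cv2.resize(x[238:262,275:303],None,fx=10,fy=8,interpolation=0) for x in(s0,np.load("s1.npy")[:,:,::-1],s["image"][:,:,::-1])]
L=np.hstack(A);R=np.hstack(B)[:, :]
R=cv2.resize(R,(560,128*560//560),interpolation=0)
o=np.zeros((L.shape[0]+128,560,3),np.uint8);o[:L.shape[0],:L.shape[1]]=L;o[L.shape[0]:]=R
cv2.imwrite("pics/p7.png",o);print(L.shape)
E
```

```text
time: 17.57
tool_pos: [408.5, 222.5, 133.1]
tcp_rot: [-3.141, -0.001, 1.6]
contact_force: [-2.0, 3.3, 7.2]
grip_width: 23.1
finger_force: 30.0
2.9756521396898283
(400, 560, 3)
```

View pics/p7.png

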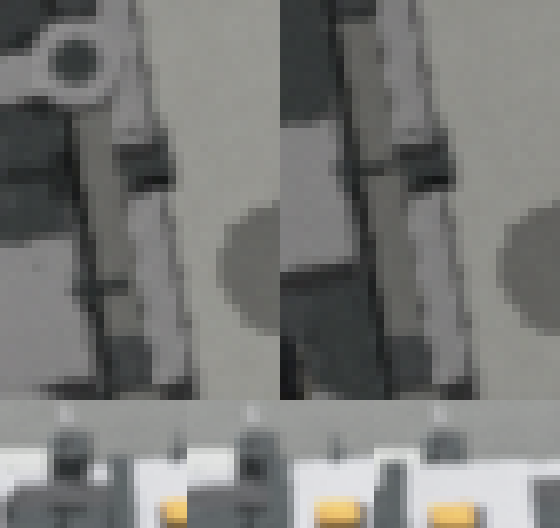

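The top pair shows the pointer moving from tile (112,286) to (375,168), now nearly beside the dark block at (425,165). The side tiles show the blade tip at (68,410) and the pointer at (178,445) then (337,445). I'll read sub-pixel values next.

Run:
```python
from h import *
np.set_printoptions(linewidth=200)
g=lambda a:a.mean(2).astype(int)
s0=g(cv2.imread("pics/side0.png"));s1=g(np.load("s1.npy"));s2=g(np.load("s2.npy"));s3=g(np.load("s3.npy"))
for n,a in zip("0123",(s0,s1,s2,s3)): print("side",n,"cols280-304 rows237-249");print(a[237:250,280:305])
t0=g(cv2.imread("pics/top0.png"));t3=g(np.load("t3.npy"))
print("top0 r150-174 c260-275");print(t0[150:174,259:275]);print("top3");print(t3[150:162,259:275])
```

```text
side 0 cols280-304 rows237-249
[[150 149 152 151 152 150 148 150 149 150 150 149 150 149 150 150 149 149 150 150 151 150 150 151 150]
 [151 150 150 154 161 157 152 150 150 151 149 150 150 150 151 151 149 151 151 149 152 150 151 150 148]
 [150 149 150 156 172 164 154 151 151 151 151 151 152 152 151 151 151 150 152 152 151 151 151 150 151]
 [149 148 149 157 176 167 154 151 151 151 151 151 151 151 150 150 151 151 151 150 151 149 149 149 150]
 [149 149 150 156 174 169 156 151 152 151 150 151 150 150 149 148 150 149 150 150 149 149 151 148 148]
 [151 152 151 151 154 154 148 148 149 150 149 150 149 148 148 148 148 149 148 149 149 147 148 148 148]
 [151 152 150 145 133 132 135 139 144 146 149 148 147 147 147 147 146 148 150 149 147 141 147 147 149]
 [150 150 144 127 113 110 114 116 129 143 149 148 149 147 146 148 149 149 148 149 145 133 141 147 148]
 [148 147 132 107  91  94 101 105 119 142 149 149 148 148 147 149 148 149 148 150 143 126 136 145 146]
 [162 156 128 101  86  94  99 101 118 142 149 150 148 148 147 147 147 147 148 149 140 119 127 142 146]
 [204 192 142 105  91  99  99  98 109 1
[... 6125 characters left out ...]
  99  81  88 128 141 142 141]
 [ 60  91  97  97 102 110 113 114 105  94  67  71 126 141 140 141]
 [ 49  86  97  99  95  75  58  53  54  50  44  59 121 141 142 142]
 [ 49  85  95  93  89  67  45  42  46  46  50  63 103 135 143 143]
 [ 43  64  69  64  70  68  58  54  56  54  55  55  83 130 143 143]
 [ 38  47  53  53  74  79  64  57  51  51  49  51  73 127 141 143]
 [ 40  67  89  95  97  95  77  55  39  27  22  24  65 124 141 142]
 [ 34  66  92  98  97  97  78  48  39  45  60  59  90 131 142 143]
 [ 34  49  89  97  97  95  82  82  88 102 123 106 130 142 141 142]
 [ 50  46  87  97  99  95  80 111 126 127 126  96 129 142 141 140]
 [ 56  38  84  98  96  96  89 118 127 125 124  91 120 140 140 139]]
```

Run:
```python
from h import *
np.set_printoptions(precision=2,suppress=True)
s=capture("side");t=capture("top")
B=onz(s,284.37,239.8,95)
P0=onz(s,301.34,245,86);P1=onz(s,296.8,245,86);P2=onz(s,289.2,245.2,86)
print("B",B,"P",P0,P1,P2,np.hypot(*(P2-P1)[:2]))
pt0=onz(t,262.5,170.15,89);pt3=onz(t,261.2,155.55,89);d=pt3-pt0;print("top ptr",pt0,pt3,np.hypot(*d[:2]),np.arctan2(d[1],d[0]))
for yaw in(.15,.17):
  u=np.array([np.cos(yaw),np.sin(yaw),0]);v=np.array([-u[1],u[0],0])
  print(yaw,"along B-P2",(B-P2)@u,"lat",(B-P2)@v,"P2-P1",(P2-P1)@u)
print("B in top at z98/89",proj(t,B+[0,0,3]),proj(t,B-[0,0,6]))
```

```text
B [613.79 161.1   95.  ] P [557.47 170.94  86.  ] [572.04 172.29  86.  ] [596.28 175.5   86.  ] 24.45187366248823
top ptr [553.28 178.1   89.  ] [600.08 183.51  89.  ] 47.110259162047186 0.11514330660195835
0.15 along B-P2 15.165111583285405 lat -16.85516765669101 P2-P1 24.44764797511168
0.17 along B-P2 14.824997782041732 lat -17.155078747447288 P2-P1 24.43366781003969
B in top at z98/89 (np.float64(268.16198407069044), np.float64(150.6009269960036)) (np.float64(268.46684623894436), np.float64(151.3518168543624))
```

Run:
```python
from h import *
np.set_printoptions(precision=2,suppress=True)
s=capture("side");t=capture("top")
u=np.array([np.cos(.155),np.sin(.155),0]);v=np.array([-u[1],u[0],0])
B=onz(s,284.4,237.8,98);P=onz(s,289.15,243.6,89);print(B,P,(B-P)@u,(B-P)@v)
Pt=onz(t,261.6,155.55,89);print(Pt)
for r in(151.5,152,152.5,153,153.5):
  b=onz(t,265.5,r,98);print(r,(b-Pt)@u,(b-Pt)@v)
```

```text
[614.53 154.78  98.  ] [596.95 171.21  89.  ] 14.835940876829472 -18.938399186319746
[600.09 182.25  89.  ]
151.5 8.630062095338863 -14.436499120409556
152 7.035475765332348 -14.232100558758548
152.5 5.441474489081293 -14.027776990943776
153 3.8480579446606513 -13.823528375699935
153.5 2.255225810381344 -13.61935467179212
```

```bash
python3 -c "
from h import *
o=get_obs()['tool_pos'];C=(452.6,215.1);p=np.arctan2(o[1]-C[1],o[0]-C[0]);arc(C,p,-np.radians(20),8);arc(C,p-np.radians(160),np.radians(20),8)"
```

```text
0.0184,0.0067  0.0150,0.0125  0.0098,0.0169  0.0034,0.0192  -0.0034,0.0192  -0.0098,0.0169  -0.0150,0.0126  -0.0184,0.0067  
0.0184,-0.0067  0.0150,-0.0126  0.0098,-0.0169  0.0034,-0.0192  -0.0034,-0.0192  -0.0098,-0.0169  -0.0150,-0.0125  -0.0184,-0.0067
```

```bash
python3 -m inch '[0,0,0,0.0184,0.0067,0,1, 0,0,0,0.015,0.0125,0,1, 0,0,0,0.0098,0.0169,0,1, 0,0,0,0.0034,0.0192,0,1, 0,0,0,-0.0034,0.0192,0,1, 0,0,0,-0.0098,0.0169,0,1, 0,0,0,-0.015,0.0126,0,1, 0,0,0,-0.0184,0.0067,0,1, 0,0,0,0,0,0,1, 0,0,0,0,0,0,1]'
python3 - <<'E'
from h import *
np.set_printoptions(linewidth=200)
o=get_obs()['tool_pos'];C=(452.6,215.1);print(np.arctan2(o[1]-C[1],o[0]-C[0]))
g=lambda a:a.mean(2).astype(int)
t=capture("top");s=capture("side");np.save("t4.npy",t["image"]);np.save("s4.npy",s["image"])
print(g(s["image"])[237:250,276:292]);print(g(t["image"])[144:162,256:275])
print(g(s["image"])[237:250,276:292]-g(np.load("s1.npy"))[237:250,276:292])
E
```

```text
time: 18.7
tool_pos: [497.6, 222.2, 133.1]
tcp_rot: [-3.14, 0.001, 1.598]
contact_force: [-0.8, -3.2, 6.9]
grip_width: 23.6
finger_force: 30.0
0.15718559096630022
[[154 153 154 153 153 153 154 154 155 154 153 149 134 120 120 128]
 [154 153 152 154 155 153 152 155 163 160 154 151 135 117 117 132]
 [155 154 153 153 152 152 152 160 174 167 157 153 141 127 128 141]
 [155 155 154 154 152 152 152 160 180 170 158 154 150 145 145 151]
 [154 153 153 152 152 153 151 158 176 173 158 154 154 152 152 154]
 [153 152 151 153 153 152 154 153 156 155 151 150 152 153 152 151]
 [154 154 152 153 155 154 153 146 135 133 136 140 146 151 151 151]
 [153 152 154 153 153 153 147 130 115 112 116 120 132 146 151 152]
 [151 152 151 150 151 150 133 110  94  97 103 106 120 145 152 151]
 [164 164 164 164 164 159 131 102  85  94 100 104 119 145 151 151]
 [204 207 205 206 206 192 142 102  88  96  99  98 112 141 150 149]
 [222 224 225 225 224 201 141  88  77  89  90  90 110 147 157 158]
 [196 221 225 226 223 199 139  93 106 127 133 137 151 176 188 190]]
[[ 56  37  80  97 100  98 100 125 129 127 122 106  97 132 145 142
[... 1529 characters left out ...]
   0   0  -1 -11 -27 -24 -12]
 [  1   0   1   2   0   0   2  -1   2  -1   2   0  -3  -9  -9  -2]
 [  0   0   1   0   0   0   0   0  -1   1   1   1   1  -1  -2   2]
 [  2   0  -2   0   0  -2   0  -1   0  -1   1  -1   1   0  -1  -2]
 [  0   1  -1   1   2   0  -1   1  -1   0  -1  -1   0   1  -1  -1]
 [  1   0   1   0   0   0  -1   1   1  -1  -1   0   1   1   0   1]
 [ -1   1   0   0  -1   1  -1   2   0   1   2   1  -2   0   1  -1]
 [  1   0  -1   0  -1   0   1   0  -3   0  -1   0  -1   1   0   0]
 [  0   2  -1   0  -1  -3  -3  -3  -7  -2  -2  -3  -1   3   1  -1]
 [ -2  -1   0  -1  -2 -13  -5   0   0   5   2  -4   2  21  14   4]
 [-27  -3   1   0  -2 -17  -3  20  51  65  57  43  46  61  41   8]]
```

Run:
```python
from h import *
np.set_printoptions(linewidth=220)
g=lambda n:np.load(n).mean(2).astype(int)
print("s4-s3");print((g("s4.npy")-g("s3.npy"))[241:256,270:298])
print("s3-s1");print((g("s3.npy")-g("s1.npy"))[241:252,276:298])
for n in("s1","s2","s3","s4"):
  a=np.load(n+".npy").astype(int);m=(a[:,:,0]-a[:,:,2]>70);m[:240]=0;m[275:]=0;m[:,:270]=0;m[:,320:]=0
  v,u=np.nonzero(m);print(n,len(u),u.mean(),v.mean())
```

```text
s4-s3
[[   1    1    2    2    0   -1    1    0    1    0   -1    2    0    1    1    1    2    1    2    0    0    1    2    0    1    0    1    1]
 [   0    1    1    1    0    2    1    0   -2    1    0    0    2    0   -1    0   -1    0    1    2   -1   -2    0    2    1    1    0   -1]
 [   0    0    0    0    0    0    2    2    0    1    1    1    1    0    1    0    0    0    1    2    0    0    1    1    1   -1    0    2]
 [   0    1    0    0    0    1    2    0    3    2   -1    1    0    0    2    1    0    1    3    1    0    3    1    0   -1    1    0    2]
 [   1    1    1    1    1    2    2    0    1    0   -1    2    0    1    1    2    2    1   -1    2    1    0    0    1    2    1    0    0]
 [   0   -1    1    2   -1    0    1    0    1    0    0    1    1    0   -2   -1    0    1    0    2    1    1    2    2    2    0    1    3]
 [   2    1    2    1    1    1    0    3    3    5    2   -1   -2   -1   -4   -4   -1    0    0    1    0    1    1    2    0    0    2    3]
 [   0    1    0   -5   -6   -8    4   11   20   17    1  -12   -5   -4   -6  -12   -8   -5  
[... 1737 characters left out ...]
[   0   -1   -4   -5   -3   -2   -1   -2   -3    2   -1   -3   -1    2    1   -2   -1   -1   -1    3   16   36]
 [  -6  -12  -20  -18   -3   -1    0    4    6   17   10    1    5   18   13    3   -1   -1   -1    6   30   52]
 [ -40  -58  -66  -51  -10    0   19   46   65   74   60   40   42   60   41    8   -1   -2   -1    3   28   42]
 [ -69 -108 -115  -83  -16    7   56  118  142  144  123  101   97   96   57   11    0   -1   -2   -1    8   15]
 [ -75 -119 -127  -93  -18   11   81  149  169  170  151  126  121  107   57    8   -2   -2   -3   -1    0    0]]
s1 26 297.11538461538464 258.7692307692308
s2 28 289.5 259.14285714285717
s3 25 286.56 259.4
s4 23 282.60869565217394 259.4347826086956
```

Run:
```python
from h import *
np.set_printoptions(precision=2,suppress=True)
s=capture("side");t=capture("top")
def dog(a,box):
  a=a.astype(float);w=np.clip(a[:,:,0]-a[:,:,2]-20,0,None);k=np.zeros_like(w);k[box[0]:box[1],box[2]:box[3]]=1;w*=k
  V,U=np.mgrid[:400,:640];return (w*U).sum()/w.sum(),(w*V).sum()/w.sum(),w.sum()
D=[]
for n in("s1","s2","s3","s4"):
  d=dog(np.load(n+".npy"),(252,268,272,310));D.append(onz(s,d[0],d[1],91));print(n,d,D[-1])
D0=onz(s,*dog(cv2.imread("pics/side0.png")[:,:,::-1],(250,268,290,315))[:2],91);print("D0",D0)
d=D[3]-D[0];print("yaw",np.arctan2(d[1],d[0]),np.hypot(*d[:2]))
for n,b in(("p0",(165,182,235,255)),("t3",(140,170,230,262)),("t4",(140,170,230,262))):
  im=cv2.imread("pics/top0.png")[:,:,::-1] if n=="p0" else np.load(n+".npy")
  q=dog(im,b);print(n,q,onz(t,q[0],q[1],92))
B=onz(s,284.4,237.8,98)
for yaw in(.14,.155,.17):
  u=np.array([np.cos(yaw),np.sin(yaw),0]);v=np.array([-u[1],u[0],0]);print(yaw,(D[3]-B)@u,(D[3]-B)@v)
```

```text
s1 (np.float64(297.1171960569551), np.float64(258.7769258853596), np.float64(2739.0)) [561.98 240.12  91.  ]
s2 (np.float64(289.3896149770399), np.float64(259.31932179441895), np.float64(2831.0)) [585.44 244.68  91.  ]
s3 (np.float64(286.36901408450706), np.float64(259.47218309859153), np.float64(2840.0)) [594.63 246.21  91.  ]
s4 (np.float64(282.823224852071), np.float64(259.62352071005915), np.float64(2704.0)) [605.43 247.87  91.  ]
D0 [546.17 237.32  91.  ]
yaw 0.176604707555436 44.13579774436597
p0 (np.float64(243.46128440366974), np.float64(172.85981651376147), np.float64(2725.0)) [543.56 236.66  92.  ]
t3 (np.float64(241.20600532117066), np.float64(157.66742683390345), np.float64(2631.0)) [592.07 245.43  92.  ]
t4 (np.float64(nan), np.float64(nan), np.float64(0.0)) [nan nan nan]
0.14 3.974276836012777 93.44454530151162
0.155 5.375445355809168 93.3744210702387
0.17 6.775404423077998 93.28328798814535<stdin>:6: RuntimeWarning: invalid value encountered in scalar divide
```

Run:
```python
from h import *
np.set_printoptions(precision=2,suppress=True)
s=capture("side");t=capture("top")
for yaw in (.165,.177):
  u=np.array([np.cos(yaw),np.sin(yaw),0]);v=np.array([-u[1],u[0],0])
  D=onz(s,282.82,259.62,91)
  for r in(238.5,239.8,241):
    B=onz(s,284.4,r,98);print(yaw,"side: ptr past blade",(D-B)@u-3,"lat",(B-D)@v)
  Pt=onz(t,261.6,155.55,89);D3=onz(t,241.2,157.67,92);print("top ptr-dog",(Pt-D3)@u,(Pt-D3)@v)
  for row in(151.5,152,152.5,153):
    b=onz(t,266.5,row,98);print(row,"top: ptr past blade at s4:",10.77+(D3-b)@u-3,(b-D3)@v)
```

```text
0.165 side: ptr past blade 3.276940352230678 lat -89.88178058238931
0.165 side: ptr past blade 3.199827643026815 lat -83.56771156598572
0.165 side: ptr past blade 3.1291167008095595 lat -77.77782590403132
top ptr-dog -2.462643141071466 -63.656511606003285
151.5 top: ptr past blade at s4: 2.239120168831297 -81.2589028896496
152 top: ptr past blade at s4: 3.83146520404358 -81.0380075621118
152.5 top: ptr past blade at s4: 5.423226017877877 -80.81719327968027
153 top: ptr past blade at s4: 7.0144029317956385 -80.59645999776086
0.177 side: ptr past blade 4.355043899170808 lat -89.7999876953639
0.177 side: ptr past blade 4.202169732257325 lat -83.4872986167763
0.177 side: ptr past blade 4.061986920698426 lat -77.69867833252913
top ptr-dog -3.226325639221717 -63.622377383709875
151.5 top: ptr past blade at s4: 3.2146018196807447 -81.319421283941
152 top: ptr past blade at s4: 4.804181527113214 -81.07943417884545
152.5 top: ptr past blade at s4: 6.3931780277490695 -80.83953512350928
153 top: ptr past blade at s4: 7.981591642491491 -80.59972406948408
```

The side and top views agree: the pointer is about 4.5 mm past the blade, with rig yaw about 0.177. I'll add 10°, then turn back part-way.

```bash
python3 -c "
from h import *
o=get_obs()['tool_pos'];C=(452.6,215.1);p=np.arctan2(o[1]-C[1],o[0]-C[0]);r=np.radians;arc(C,p,-r(10),1);arc(C,p-r(10),r(17.5),9)"
```

```text
-0.0098,0.0005  
0.0170,-0.0021  0.0156,-0.0071  0.0127,-0.0114  0.0087,-0.0147  0.0039,-0.0167  -0.0013,-0.0171  -0.0064,-0.0159  -0.0109,-0.0132  -0.0143,-0.0093
```

```bash
python3 -m inch '[0,0,0,-0.0098,0.0005,0,1, 0,0,0,0,0,0,1, 0,0,0,0,0,0,1]'; python3 -m inch '[0,0,0,0.017,-0.0021,0,1, 0,0,0,0.0156,-0.0071,0,1, 0,0,0,0.0127,-0.0114,0,1, 0,0,0,0.0087,-0.0147,0,1, 0,0,0,0.0039,-0.0167,0,1, 0,0,0,-0.0013,-0.0171,0,1, 0,0,0,-0.0064,-0.0159,0,1, 0,0,0,-0.0109,-0.0132,0,1, 0,0,0,0,0,0,1, 0,0,0,0,0,0,1]'
cat > m.py <<'E'
from h import *
o=get_obs()['tool_pos'];C=(452.6,215.1);print("phi",np.arctan2(o[1]-C[1],o[0]-C[0]))
t=capture("top");s=capture("side")
def dog(a,box):
  a=a.astype(float);w=np.clip(a[:,:,0]-a[:,:,2]-20,0,None);k=np.zeros_like(w);k[box[0]:box[1],box[2]:box[3]]=1;w*=k
  V,U=np.mgrid[:400,:640];return (w*U).sum()/w.sum(),(w*V).sum()/w.sum()
yaw=.177;u=np.array([np.cos(yaw),np.sin(yaw),0])
Ds=onz(s,*dog(s["image"],(252,268,272,310)),91);B=onz(s,284.4,239.8,98);print("side: dog past blade",(Ds-B)@u)
qt=dog(t["image"],(140,170,230,262));Dt=onz(t,*qt,92);b=onz(t,266.5,152.1,98);print("top: dog past blade",(Dt-b)@u,qt)
g=t["image"].mean(2);w=np.clip(97-g[148:162,260:263],0,None);w[w<5]=0;r=(w.sum(1)*np.arange(148,162)).sum()/w.sum()
Pt=onz(t,261.6,r,89);print("top ptr row",r,"past blade",(Pt-b)@u);print(g[148:162,257:268].astype(int))
E
python3 m.py
```

```text
time: 19.25
tool_pos: [498.1, 215.2, 133.2]
tcp_rot: [-3.141, 0.001, 1.598]
contact_force: [-0.7, -1.3, 6.8]
grip_width: 23.4
finger_force: 30.0
time: 20.08
tool_pos: [418.5, 244.4, 133.0]
tcp_rot: [-3.141, 0.001, 1.599]
contact_force: [-0.7, -1.9, 4.7]
grip_width: 23.4
finger_force: 30.0
phi 2.4322757033866504
side: dog past blade -0.820262974555294
top: dog past blade 0.27628511311693443 (np.float64(241.01874267864116), np.float64(156.78211636079655))
top ptr row 155.8683914510686 past blade -6.89000499694201
[[ 59  51  88  99  98  94  91 116 126 127 124]
 [ 67  44  84  98  97  97  98 125 128 126 123]
 [ 79  46  79  96  98  97 101 126 124 118 118]
 [ 84  46  66  92  97  98 101 114 108  94 104]
 [ 74  45  63  86  86  84  96 110 115 115 106]
 [ 63  52  55  46  42  44  78  74  55  54  52]
 [ 63  51  38  43  52  62  77  60  45  46  45]
 [ 87  54  41  83  95  95  95  77  55  53  57]
 [ 99  51  29  83  97  97  98  85  64  55  54]
 [110  62  30  80  98  97  97  96  77  55  37]
 [111  70  30  61  93  97  98  97  78  51  39]
 [119  87  41  49  89  98  96  95  81  82  88]
 [125  94  50  49  86  97  98  95  82 112 124]
 [126  97  57  39  84  99  98  96  90 119 128]]
```

```bash
python3 -c "
from h import *
o=get_obs()['tool_pos'];C=(452.6,215.1);p=np.arctan2(o[1]-C[1],o[0]-C[0]);r=np.radians;arc(C,p,r(11),5)"
```

```text
-0.0085,-0.0066  -0.0096,-0.0048  -0.0104,-0.0029  -0.0107,-0.0009  -0.0107,0.0012
```

```bash
python3 -m inch '[0,0,0,-0.0085,-0.0066,0,1, 0,0,0,-0.0096,-0.0048,0,1, 0,0,0,0,0,0,1, 0,0,0,0,0,0,1, 0,0,0,0,0,0,1]'; python3 m.py
```

```text
time: 20.6
tool_pos: [410.3, 229.9, 133.0]
tcp_rot: [-3.141, 0.001, 1.599]
contact_force: [-1.2, -2.0, 8.2]
grip_width: 23.0
finger_force: 30.0
phi 2.80476190932295
side: dog past blade -2.3598133458955877
top: dog past blade -1.0861508379034879 (np.float64(241.07033398821218), np.float64(157.20117878192534))
top ptr row 156.13364595545133 past blade -7.7360176347563545
[[ 59  51  85  99  97  96  92 117 126 127 126]
 [ 68  43  84  96  98  96  99 125 130 126 124]
 [ 80  44  80  97  97  96 100 126 125 118 120]
 [ 88  45  65  91  99  99 100 115 109  94 101]
 [ 84  46  62  87  92  90 100 111 115 115 104]
 [ 63  47  49  60  55  49  77  73  57  54  52]
 [ 58  48  38  46  52  49  72  62  45  43  47]
 [ 76  51  45  73  92  96  94  77  57  52  53]
 [ 87  47  34  83  96  98  97  84  64  56  54]
 [ 95  49  29  82  98  96  99  96  76  56  38]
 [110  69  30  64  91  97  97  96  78  49  41]
 [119  87  42  49  88  98  96  96  83  83  88]
 [127  95  49  44  88  98  96  94  82 111 125]
 [125  95  58  39  84  97  98  94  90 118 128]]
```

```bash
python3 -m inch '[0,0,0,-0.0057,-0.0014,0,1, 0,0,0,0,0,0,1, 0,0,0,0,0,0,1, 0,0,0,0,0,0,1]'; python3 m.py | head -3; python3 -m inch '[0,0,0,0,0,0,0.2, 0,0,0,0,0,0,-0.2, 0,0,0,0,0,0,-0.4, 0,0,0,0,0,0,-0.4, 0,0,0,0,0,-0.01,-0.4, 0,0,0,0,0,-0.03,-0.4, 0,0,0,0,0,-0.04,-0.4, 0,0,0,0,0,-0.04,-0.4, 0,0,0,0,0,0,-0.4]'
```

```text
time: 21.03
tool_pos: [409.1, 225.8, 133.0]
tcp_rot: [-3.141, 0.0, 1.599]
contact_force: [-1.6, 0.4, 7.3]
grip_width: 23.3
finger_force: 30.0
phi 2.900792330227401
side: dog past blade -2.6830020634125638
top: dog past blade -1.5370115439892131 (np.float64(241.15818324197338), np.float64(157.32811276429132))
time: 21.88
tool_pos: [411.8, 227.0, 235.1]
tcp_rot: [3.131, -0.003, 1.599]
contact_force: [0.8, -0.2, 1.4]
grip_width: 64.3
finger_force: 0.0
```

```bash
python3 -m inch '[0,0,0,-0.02,0,-0.01,-0.4, 0,0,0,-0.04,0,-0.01,-0.4, 0,0,0,-0.04,0,0,-0.4, 0,0,0,-0.04,0,0,-0.4, 0,0,0,-0.04,0,0,-0.4, 0,0,0,-0.04,0,0,-0.4, 0,0,0,-0.04,0,0,-0.4, 0,0,0,-0.04,0,0,-0.4, 0,0,0,-0.03,0,0,-0.4, 0,0,0,0,0,0,-0.4]'; python3 m.py
python3 - <<'E'
from h import *
t=capture("top")["image"][:,:,::-1];s=capture("side")["image"][:,:,::-1]
A=cv2.resize(t[100:220,205:290],None,fx=4.6,fy=4.6,interpolation=3);B=cv2.resize(s[160:300,225:365],None,fx=2.8,fy=2.8,interpolation=3)
o=np.zeros((552,790,3),np.uint8);o[:A.shape[0],:A.shape[1]]=A;o[:B.shape[0],395:395+B.shape[1]]=B;cv2.imwrite("pics/p8.png",o)
E
```

```text
time: 22.72
tool_pos: [416.7, -41.4, 245.0]
tcp_rot: [3.141, 0.002, 1.595]
contact_force: [-0.5, 0.4, -0.2]
grip_width: 64.2
finger_force: 0.0
phi -1.7098347660590574
side: dog past blade -2.6820411235539785
top: dog past blade -1.5444666242317207 (np.float64(241.15655577299412), np.float64(157.3307240704501))
top ptr row 156.14380899500276 past blade -7.768428741896756
[[ 58  50  87  97  98  94  92 117 126 125 124]
 [ 68  45  84  99  99  96  99 124 128 126 124]
 [ 79  45  81  96  97  98 102 126 126 119 121]
 [ 88  45  66  91  99  99 101 112 108  94 100]
 [ 84  46  64  85  92  92 100 111 115 114 104]
 [ 72  48  56  63  64  57  79  74  58  53  54]
 [ 60  47  39  38  48  52  64  54  45  43  45]
 [ 78  52  34  60  77  91  95  76  56  54  54]
 [ 97  54  35  83  97  99  99  84  64  56  51]
 [ 97  49  30  81  98  99  98  96  76  55  39]
 [112  67  29  62  91  97  96  97  77  51  37]
 [120  87  43  48  86  98  97  96  82  83  86]
 [124  93  47  47  87  98  97  96  80 112 124]
 [126  98  58  38  85  98  95  94  91 118 128]]
```

View pics/p8.png

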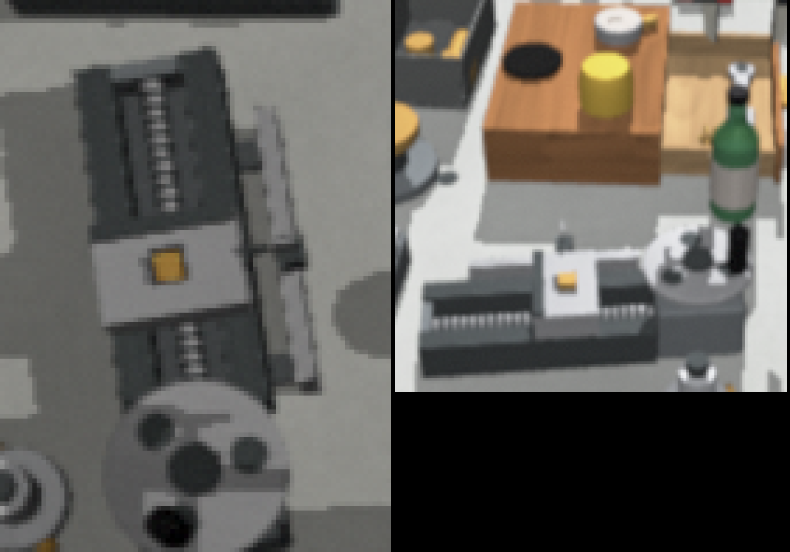

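The last picture shows the pointer line at left-crop (262,247) running straight into the blade at (290,248). The wrench lies in the drawer at right-crop (740,80), and the hand is clear of everything.

```bash
python3 -c "
from plant import *
print(close_job())"
```

```text
the job is handed in; nothing more can be done
None
```

The job is handed in: the wrench lies flat in the empty part of the drawer, and the carriage was cranked about 5 mm past the blade and turned back to level from the handwheel side. Separate camera estimates put the pointer within about 1.5 mm of level, averaging about 0.2 mm, and the robot is touching nothing.

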